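# Break the chip while tapping the vise block

## Task

Carry on tapping the aluminium block in the vise: take the upright black grip of the tap's crank and turn it clockwise (seen from above) half a turn, back a quarter turn to break the chip, then clockwise another half turn, so that the tap ends three quarters of a turn further in than it began, and let go. Pause a moment at each turning point, and do not move the reamer with the straight bar handle in the round steel flange.

Things in the scene. Friction and masses are not known exactly. Their poses are not given: they have to be found in the camera images.
- tap (a joint): turn of the tap, rad: 0 at the start of every episode, growing clockwise seen from above (tap goes in); half a turn is 3.14. Its axis is vertical and fixed; it sinks 2 mm per turn. Stiff: about 4 N at the crank's grip turns it, and it stays where it is left. Free from -1.2 to 7.0, with no stop at the right depth.
- tap_knob (a point): middle of the upright black plastic grip on the tap's crank: diameter 24 mm, height 48 mm, spinning freely on its own vertical pin, so the gripper need not turn as it goes round. 60 mm from the tap's axis, at the end of a flat steel arm that may point any way at the start. 20 mm below the grip's top, 28 mm above the arm, 196 mm above the table. x: outward along the arm; z up.
- tap_axis (a point): point on the tap's axis level with the top of the crank's arm and hub, 168 mm above the table; only the grip rises above it. The tap (16 mm) stands in an aluminium block of 86 x 80 mm, its top 95 mm above the table, clamped in a fixed dark steel vise of 200 x 100 mm. Axes as tap_knob.
- reamer (a joint): turn of the bystander, rad, 0 at the start: a reamer with a straight bar handle (146 mm long, its top 151 mm above the table, no upright grip) in a round steel flange of 120 mm diameter fixed to the bench beside the vise, at least 280 mm from the tap's axis. It turns easily; leave it alone.

How it is judged:
By the outcome, as a careful person would: the job done as asked, in the order asked, and still so for the second after the job is handed in, with the robot touching nothing.
It also fails if it takes over 58 s, if anything falls off the work surface, if the arm or the gripper's body presses on something with over 40 N, if the wrist force passes 120 N, or if a joint passes its speed limit or range.

## Robot

A 6-joint arm with a two-finger parallel gripper is mounted at the origin on the work surface. World frame = base frame: x ahead of the robot, y to its left, z up, the work surface at z = 0. Lengths are in mm, angles in rad, forces in N, time in s.
With the tool pointing down it reaches from about 250 to 725 mm from the base axis. Payload 9.7 kg.
Tool frame: the origin (TCP) lies between the finger pads; the fingertips stand 11 mm ahead of it and the grasp point (between the pads) lies 8 mm behind it; z points along the fingers, y is the line along which they close (so a half turn about z gives the same grasp; the last joint's range is limited). The gripper opens to 85 mm and grips with 20 to 120 N. Pads are 22 mm wide; open, the fingers measure 114 mm over their backs; the gripper's body (76 mm by 85 mm) begins 54 mm behind the grasp point. The pads swing forward as they close: fully open they stand 13 mm farther back than shut.
Start: joints at [-1.13, 0.087, 0.176, 1.66, 0, 1.571], TCP at [234.662, -497.424, 242.284] pointing down, gripper open.
Joint ranges: [-3.13, 3.13], [-0.85, 1.81], [-1.15, 1.24], [-2.2, 2.28], [-1.44, 1.52], [-3.14, 3.14]. Speed limits (rad/s): [2.22, 2.22, 2.57, 3.14, 3.14, 3.14].

## Interface

Orientations are given as a unit quaternion [w, x, y, z].
In Python, from cell import env gives the robot as it stands. The module is installed in compiled form; this text tells all that it offers.
- The arm moves only by the shell command python3 -m creep 'ROWS' [FORCE]. ROWS is a JSON object of lists of equal length, an entry for each row: "fingers": the opening, from 0 (shut) to 1 (fully open); "translation": the shift along the tool's x, y, z in mm, a list of three; "twist": the turn, a rotation vector about the tool's x, y, z in rad, a list of three. In form: {"fingers": [fingers, ...], "translation": [[tx, ty, tz], ...], "twist": [[wx, wy, wz], ...]}. A call has 1 to 8 rows; each row is the pose to reach, as a shift and turn from the pose commanded when the call began, along the tool's axes at that moment; what a row does not reach only later rows make up. A row lasts 1/8 s, in which the tool goes at most 62.5 mm and 10.7 degrees, less where a joint would pass 70% of its speed; a pose out of reach is approached as far as the arm can. A call with a gripper value outside its range is refused whole. The fingers move at their own pace and stop on an object; FORCE is the grip in N (left out, the last holds). Time passes only in rows, so rows that repeat a pose let the fingers close. It gives the time, the measured TCP pose, the force and the opening at its end, in the units of the state.
- env.get_state(): the state, without advancing time (a new reading comes with each control period).
- env.camera(name): name is "scene" or "top" or "wrist"; returns (picture, depth): 400x640x3 uint8, red, green, blue; 400x640 float32, mm along the optical axis (not along the pixel's ray), 0 where there is no reading.
- env.get_calibration(name): a dict with "fx", "fy", "cx", "cy" (pixels), "R" (3x3) and "t" (3): a world point X has camera coordinates R X + t; the wrist camera has in their place "tool_from_camera" (4x4, takes a point from camera to tool coordinates, whose origin is the TCP and whose axes are the flange's). Camera axes: x right, y down, z forward; pixel columns grow to the right and rows downward; lengths in mm; the calibration is good to about 2 mm. A picture is of the moment at which its call begins: read the wrist's pose just before it. get_calibration takes no time and is no camera call.
- env.sign_off(): hands the job in, once; it reports no verdict.
The state is a dict: "t": time; "qpos": joint angles; "joint_velocities": joint speeds; "joint_torque": joint torques, N m; "ee_pos": TCP position; "eef_rot": TCP orientation; "ft_force": force on the tool from outside, world axes, zero at the start; "ft_torque": the same for the moment, N m; "gripper_width": finger opening in mm.
Only numpy, scipy, OpenCV 4.12 (cv2) and the standard library are available. Lean on these libraries where they do the work, as an engineer would, in place of code of your own. Each camera call takes 0.05 s, during which the arm holds its last target. There are 200 camera calls.

## Working session

There is one attempt and no reset: what is moved stays moved. The work goes in short steps, Python scripts to look and compute and a shell command to move; the robot and the scene stay as the last step left them, time stands still between calls to the robot, and variables do not carry over. Pictures are saved under pics/ and viewed, on a budget of 10 in all, crops included, one or two more only if the job needs it, and the job is handed in when it is done.

```bash
mkdir -p pics; python3 - <<'E'
from cell import env
import cv2,numpy as np
s=env.get_state();print(s)
a=[]
for n in("scene","top"):
    p,d=env.camera(n);np.savez(f"pics/{n}0.npz",p=p,d=d);cv2.imwrite(f"pics/{n}0.png",p[:,:,::-1])
    c=env.get_calibration(n);print(n,{k:np.round(v,3).tolist() for k,v in c.items()})
print(env.get_calibration("wrist"))
E
```

```text
{'t': 0.0, 'qpos': array([-1.13004553e+00,  8.74769350e-02,  1.75112628e-01,  1.65977887e+00,
        8.98657860e-06,  1.57081027e+00]), 'joint_velocities': array([ 0.00023602,  0.00078731,  0.00233082, -0.0011185 , -0.00034649,
       -0.00037249]), 'joint_torque': array([ 1.10652963e-03, -5.20389211e+01,  4.64800107e+01,  1.63824070e-02,
       -8.62715228e-05,  1.01679910e-05]), 'ee_pos': array([ 234.55215769, -497.24486911,  241.562745  ]), 'eef_rot': array([-6.58120943e-04,  9.75816761e-01,  2.18589100e-01, -1.42828221e-04]), 'ft_force': array([-0.40501677,  0.65698653,  0.55710411]), 'ft_torque': array([ 0.02735959,  0.01685342, -0.02941373]), 'gripper_width': 85.51099890973694}
scene {'fx': 473.053, 'fy': 473.053, 'cx': 325.747, 'cy': 206.386, 'R': [[0.127, 0.992, 0.007], [0.615, -0.073, -0.785], [-0.778, 0.104, -0.619]], 't': [-42.068, -186.337, 1311.351]}
top {'fx': 434.973, 'fy': 434.973, 'cx': 317.343, 'cy': 203.819, 'R': [[0.009, -1.0, -0.002], [-0.994, -0.009, -0.111], [0.111, 0.003, -0.994]], 't': [3.736, 559.421, 995.709]}
{'fx': 308.2901394553577, 'fy': 308.2901394553577, 'cx': 316.2337065093799, 'cy': 199.14885064157568, 'tool_from_camera': array([[ 1.47310475e-04, -9.48032403e-01, -3.18173760e-01,
         8.24429671e+01],
       [ 9.99999852e-01, -2.69376459e-05,  5.43251003e-04,
        -3.76891358e-01],
       [-5.23590405e-04, -3.18173793e-01,  9.48032259e-01,
        -1.31760126e+02],
       [ 0.00000000e+00,  0.00000000e+00,  0.00000000e+00,
         1.00000000e+00]])}
```

View pics/top0.png

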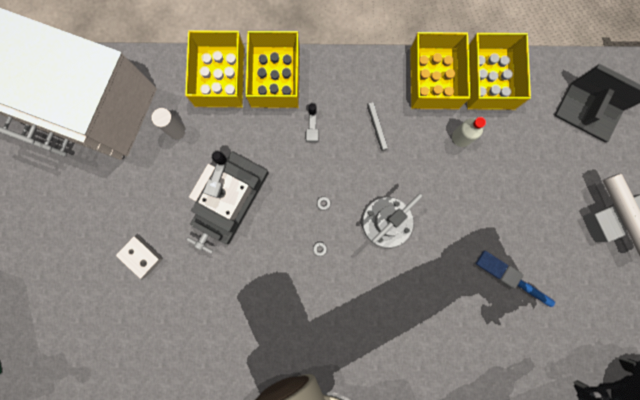

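View pics/scene0.png

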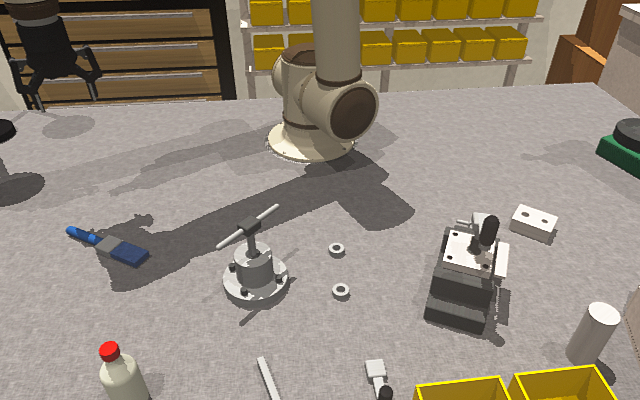

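The top view shows the grip at about (219,158) with the arm leading down to the hub at about (213,188). The reamer is at (390,218), and a loose crank lies on the bench at (312,110). The scene view shows the grip at about (489,230).

```bash
cat > h.py <<'E'
import numpy as np,cv2
from cell import env
def cast(c,u,v,z):
    R=np.array(c["R"]);t=np.array(c["t"]);C=-R.T@t
    r=R.T@np.array([(u-c["cx"])/c["fx"],(v-c["cy"])/c["fy"],1]);return C+r*(z-C[2])/r[2]
def cloud(c,d):
    v,u=np.mgrid[:400,:640];P=np.stack([(u-c["cx"])/c["fx"]*d,(v-c["cy"])/c["fy"]*d,d],-1)
    return (P-np.array(c["t"]))@np.array(c["R"])
E
python3 - <<'E'
from h import *
o=np.load("pics/top0.npz");c=env.get_calibration("top");W=cloud(c,o["d"]);p=o["p"].astype(int)
sub=np.zeros((400,640),bool);sub[140:215,185:270]=1
# grip top: heights>205
m=sub&(W[...,2]>205);print("grip",m.sum(),np.round(W[m].mean(0)),np.argwhere(m).mean(0)[::-1],W[m].min(0),W[m].max(0))
m2=sub&(abs(W[...,2]-168)<8)&(p.min(-1)>60);print("arm",m2.sum(),W[m2].mean(0),W[m2].min(0),W[m2].max(0))
cv2.imwrite("pics/c1.png",cv2.resize(o["p"][135:245,170:290,::-1],None,fx=5,fy=5,interpolation=cv2.INTER_CUBIC))
o=np.load("pics/scene0.npz");c=env.get_calibration("scene");W=cloud(c,o["d"])
s=np.zeros((400,640),bool);s[190:330,410:530]=1
m=s&(W[...,2]>178);print("grip scene",m.sum(),W[m].mean(0),W[m].min(0),W[m].max(0))
m=s&(abs(W[...,2]-168)<7);print("arm scene",m.sum(),W[m].mean(0),W[m].min(0),W[m].max(0))
E
```

```text
grip 136 [602. 173. 349.] [220.79411765 158.90441176] [444.92041587   5.35177824 205.25206221] [ 645.20793987  216.70857315 1051.86478192]
arm 372 [588.22501244 220.29112309 167.54326435] [558.23936725 196.67671316 160.51001781] [638.25426072 242.65458599 175.53991813]
grip scene 493 [712.03354047 161.03058636 267.85942308] [ 626.44386174 -107.86758954  178.12179632] [1140.69475241  219.64937295  665.81671745]
arm scene 285 [597.47371567 215.94748332 168.30520328] [558.90345735 198.66941322 161.12755163] [645.90315692 243.68373767 174.87505564]
```

View pics/c1.png

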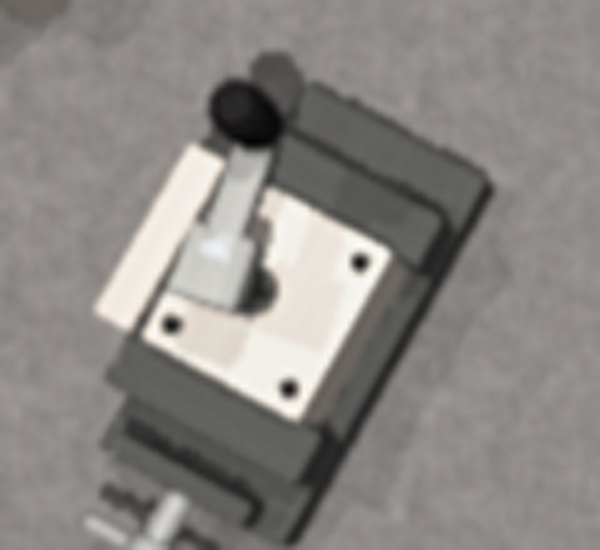

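The crop shows the hub centre at crop (215,266), which is pixel (213,188). The grip's top is at crop (235,105), pixel (217,156), and its foot is at crop (257,135).

```bash
python3 - <<'E'
from h import *
for n,b in(("top",(140,215,185,270)),("scene",(190,330,410,530))):
    o=np.load(f"pics/{n}0.npz");c=env.get_calibration(n);W=cloud(c,o["d"])
    s=np.zeros((400,640),bool);s[b[0]:b[1],b[2]:b[3]]=1
    for lo,hi in((180,195),(195,210),(212,222)):
        m=s&(W[...,2]>lo)&(W[...,2]<hi)
        if m.sum()>0: print(n,lo,m.sum(),np.median(W[m],0),np.percentile(W[m],5,0),np.percentile(W[m],95,0))
    m=(s&(abs(W[...,2]-168)<5));k=(np.hypot(*(W[...,:2]-[575,217]).transpose(2,0,1))<60)&m
    print("hub/arm ends",cv2.minAreaRect(W[k][:,:2].astype(np.float32)))
c=env.get_calibration("top")
print("hub",cast(c,213,188.2,168),"griptop",cast(c,217.2,156.2,216),"foot",cast(c,221.4,162,170))
E
```

```text
top 180 24 [626.0255347  198.97091654 188.1754721 ] [622.11530023 195.79741403 181.65363651] [635.52299863 211.1373153  194.25412974]
top 195 37 [625.13322152 199.44987619 205.28040963] [621.96736113 195.71872433 195.94522977] [639.28211233 211.25122342 209.64570413]
top 212 81 [633.11591128 205.72859723 215.44222288] [625.38325389 198.65545092 212.76140143] [641.0009293  214.01108702 217.83490348]
hub/arm ends ((595.5833129882812, 218.24658203125), (30.571348190307617, 72.71034240722656), 69.93800354003906)
scene 180 123 [643.80564739 203.21900033 187.35385102] [632.29462892 197.95363591 181.08305214] [646.94894713 215.79694774 193.91974157]
scene 195 132 [644.26593238 203.61176616 202.52780392] [633.48005677 197.95258802 195.69523711] [646.85756184 215.52972654 209.48572861]
scene 212 129 [638.3467591  207.14307161 217.31760635] [629.80164506 199.9265394  212.55591992] [645.42184292 215.52107208 219.11217368]
hub/arm ends ((592.4075317382812, 212.1400909423828), (25.62650489807129, 75.70354461669922), 56.57699966430664)
hub [574.4244431 222.9170805 168.       ] griptop [630.7758136 205.1404845 216.       ] foot [628.8888567  207.04072529 170.        ]
```

Both views agree: the grip is at about (634,206) and the axis at about (576,222), 61 mm apart against the stated 60. I'll move above the grip and turn the tool to yaw 90°.

```bash
python3 -m creep '{"fingers":[1,1,1,1,1,1,1,1],"translation":[[50,-35,-15],[105,-75,-40],[155,-110,-55],[205,-145,-58],[255,-180,-58],[305,-215,-58],[355,-250,-58],[405,-285,-58]],"twist":[[0,0,-0.15],[0,0,-0.3],[0,0,-0.45],[0,0,-0.6],[0,0,-0.75],[0,0,-0.9],[0,0,-1.05],[0,0,-1.13]]}' 60
python3 - <<'E'
from h import *
from scipy.spatial.transform import Rotation as R
s=env.get_state();w,x,y,z=s["eef_rot"];M=R.from_quat([x,y,z,w]).as_matrix()
print(s["ee_pos"],s["qpos"],M.round(3).tolist());print("to (634,208,300) in tool",M.T@(np.array([634,208,300])-s["ee_pos"]))
E
```

```text
t: 1.1
ee_pos: [478.4, -67.6, 300.2]
eef_rot: [0.0, 0.706, 0.708, -0.0]
ft_force: [0.9, -0.6, -0.2]
gripper_width: 85.6
[478.39291887 -67.56880794 300.16674286] [-1.40250354e-01 -4.30678995e-02  1.57543056e-01  1.77134407e+00
 -1.10658583e-04  1.42685044e+00] [[-0.004, 1.0, 0.0], [1.0, 0.004, -0.0], [-0.0, 0.0, -1.0]]
to (634,208,300) in tool [2.74991896e+02 1.56624381e+02 1.41445253e-01]
```

```bash
python3 -m creep '{"fingers":[1,1,1,1,1,1,1,1],"translation":[[45,26,0],[90,52,0],[140,80,0],[190,108,0],[235,134,0],[275,156,0],[275,156,0],[275,156,0]],"twist":[[0,0,0],[0,0,0],[0,0,0],[0,0,0],[0,0,0],[0,0,0],[0,0,0],[0,0,0]]}' 60
python3 - <<'E'
from h import *
from scipy.spatial.transform import Rotation as R
s=env.get_state();w,x,y,z=s["eef_rot"];T=np.eye(4);T[:3,:3]=R.from_quat([x,y,z,w]).as_matrix();T[:3,3]=s["ee_pos"]
p,d=env.camera("wrist");k=env.get_calibration("wrist")
M=np.linalg.inv(T@k["tool_from_camera"]);c=dict(k,R=M[:3,:3],t=M[:3,3]);np.savez("pics/w1.npz",p=p,d=d,M=M)
cv2.imwrite("pics/w1.png",p[:,:,::-1]);W=cloud(c,d)
near=np.hypot(W[...,0]-576,W[...,1]-220)<100
g=near&(W[...,2]>211)&(W[...,2]<222);print("griptop",g.sum(),cv2.minEnclosingCircle(W[g][:,:2].astype(np.float32)),np.median(W[g],0),np.argwhere(g).mean(0)[::-1])
a=near&(abs(W[...,2]-168)<4);print("arm",a.sum(),W[a].mean(0),cv2.minAreaRect(W[a][:,:2].astype(np.float32)))
E
```

```text
t: 2.1
ee_pos: [633.6, 205.2, 299.8]
eef_rot: [-0.0, 0.707, 0.707, -0.001]
ft_force: [0.7, -0.6, -0.1]
gripper_width: 85.2
griptop 580 ((634.8442993164062, 209.74658203125), 10.997754096984863) [634.50677827 211.33210582 216.1431105 ] [317.25517241 204.08965517]
arm 1897 [589.51703566 224.74046267 167.90528703] ((597.7536010742188, 220.82603454589844), (30.21917724609375, 74.67893981933594), 71.43162536621094)
```

View pics/w1.png

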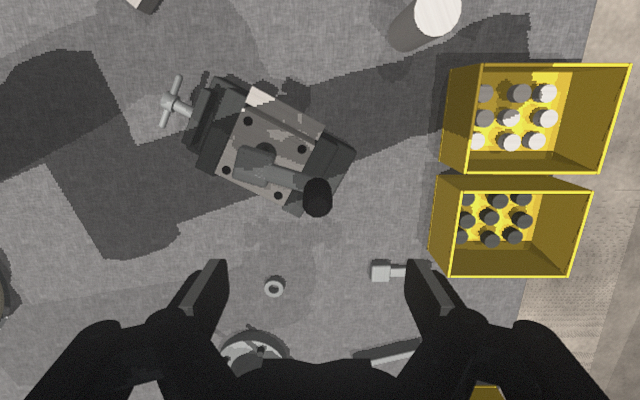

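The wrist view shows the grip top at (317,190) and the hub at (253,163), with the fingers either side at the bottom. I'll take a settled re-measure for the angle.

```bash
python3 - <<'E'
from h import *
from scipy.spatial.transform import Rotation as R
k=env.get_calibration("wrist");s=env.get_state()
for i in range(4):
    s=env.get_state();w,x,y,z=s["eef_rot"];T=np.eye(4);T[:3,:3]=R.from_quat([x,y,z,w]).as_matrix();T[:3,3]=s["ee_pos"]
    p,d=env.camera("wrist")
    M=np.linalg.inv(T@k["tool_from_camera"]);c=dict(k,R=M[:3,:3],t=M[:3,3]);W=cloud(c,d)
    near=np.hypot(W[...,0]-576,W[...,1]-222)<75
    g=near&(W[...,2]>211)&(W[...,2]<222);a=near&(abs(W[...,2]-168)<4)
    G=np.array(cv2.minEnclosingCircle(W[g][:,:2].astype(np.float32))[0]);A=W[a][:,:2]
    h=A[np.hypot(*(A-[576,225]).T)<30]; 
    # hub end: extreme along arm dir, iterate
    ax=np.array([576,225.])
    for _ in range(5):
        u=(G-ax)/np.linalg.norm(G-ax);n=np.array([-u[1],u[0]]);q=(A-G)@u;r=(A-G)@n
        hub=(q<-50)
        ax=G+n*(np.percentile(r[hub],2)+np.percentile(r[hub],98))/2-60*u
    print(s["ee_pos"].round(1),G.round(1),ax.round(1),"end",np.percentile(q,1).round(1),"hubw",np.ptp(np.percentile(r[hub],[2,98])).round(1),np.degrees(np.arctan2(*(G-ax)[::-1])).round(1))
E
```

```text
[633.5 204.7 300.5] [634.9 209.8] [577.7 227.9] end -75.0 hubw 28.3 -17.5
[633.5 204.4 301. ] [634.5 209.9] [577.4 228.1] end -74.7 hubw 28.2 -17.6
[633.5 204.3 301.2] [635.1 210.1] [577.8 227.9] end -75.0 hubw 28.3 -17.3
[633.5 204.3 301.3] [634.7 209.8] [577.5 228. ] end -74.8 hubw 28.4 -17.7
```

```bash
python3 -m creep '{"fingers":[1,1,1,1,1,1,1,1],"translation":[[4.5,1.2,20],[4.5,1.2,50],[4.5,1.2,80],[4.5,1.2,100],[4.5,1.2,110],[4.5,1.2,110],[4.5,1.2,110],[4.5,1.2,110]],"twist":[[0,0,0],[0,0,0],[0,0,0],[0,0,0],[0,0,0],[0,0,0],[0,0,0],[0,0,0]]}' 30
python3 -m creep '{"fingers":[0.7,0.45,0.2,0.2,0.2,0.2,0.2,0.2],"translation":[[0,0,0],[0,0,0],[0,0,0],[0,0,0],[0,0,0],[0,0,0],[0,0,0],[0,0,0]],"twist":[[0,0,0],[0,0,0],[0,0,0],[0,0,0],[0,0,0],[0,0,0],[0,0,0],[0,0,0]]}' 30
python3 - <<'E'
from h import *
p,d=env.camera("wrist");q,_=env.camera("scene");cv2.imwrite("pics/m.png",np.vstack([p[:300],cv2.resize(q[150:350,380:580],(300,300))@np.eye(3) if 0 else np.pad(cv2.resize(q[180:330,400:560],(320,300)),((0,0),(0,320),(0,0)))])[:,:,::-1])
E
```

```text
t: 3.35
ee_pos: [635.3, 210.0, 191.3]
eef_rot: [0.0, 0.707, 0.707, 0.001]
ft_force: [0.7, 0.3, -0.5]
gripper_width: 85.2
t: 4.35
ee_pos: [634.9, 209.9, 190.3]
eef_rot: [-0.0, 0.707, 0.707, -0.0]
ft_force: [-1.6, 0.0, 2.0]
gripper_width: 22.8
```

View pics/m.png

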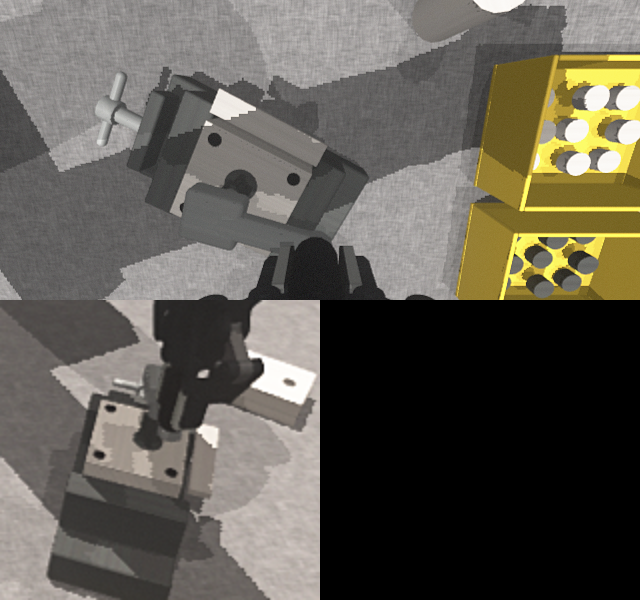

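The grip is held, with an opening of 22.8 mm for a 24 mm grip. Next I'll work out the arc rows.

```bash
cat > arc.py <<'E'
import sys,numpy as np
th,dl=map(float,sys.argv[1:3]);n=8
a=np.radians(th);b=a-np.radians(dl)*np.arange(1,n+1)/n
print([[round(60*(np.sin(x)-np.sin(a)),1),round(60*(np.cos(x)-np.cos(a)),1),round(2*(a-x)/6.283,2)] for x in b])
E
python3 arc.py -17.5 90; python3 arc.py -107.5 90
```

```text
[[np.float64(-10.8), np.float64(-4.6), np.float64(0.06)], [np.float64(-20.5), np.float64(-11.3), np.float64(0.13)], [np.float64(-28.8), np.float64(-19.7), np.float64(0.19)], [np.float64(-35.2), np.float64(-29.5), np.float64(0.25)], [np.float64(-39.6), np.float64(-40.4), np.float64(0.31)], [np.float64(-41.7), np.float64(-52.0), np.float64(0.38)], [np.float64(-41.6), np.float64(-63.8), np.float64(0.44)], [np.float64(-39.2), np.float64(-75.3), np.float64(0.5)]]
[[np.float64(4.6), np.float64(-10.8), np.float64(0.06)], [np.float64(11.3), np.float64(-20.5), np.float64(0.13)], [np.float64(19.7), np.float64(-28.8), np.float64(0.19)], [np.float64(29.5), np.float64(-35.2), np.float64(0.25)], [np.float64(40.4), np.float64(-39.6), np.float64(0.31)], [np.float64(52.0), np.float64(-41.7), np.float64(0.38)], [np.float64(63.8), np.float64(-41.6), np.float64(0.44)], [np.float64(75.3), np.float64(-39.2), np.float64(0.5)]]
```

```bash
python3 -m creep '{"fingers":[0.2,0.2,0.2,0.2],"translation":[[-10.8,-4.6,0.1],[-20.5,-11.3,0.1],[-28.8,-19.7,0.2],[-35.2,-29.5,0.25]],"twist":[[0,0,0],[0,0,0],[0,0,0],[0,0,0]]}' 30
```

```text
t: 4.95
ee_pos: [605.0, 174.0, 190.1]
eef_rot: [0.0, 0.707, 0.707, 0.0]
ft_force: [2.2, 4.0, -2.1]
gripper_width: 23.0
```

```bash
python3 -m creep '{"fingers":[0.2,0.2,0.2,0.2,0.2,0.2,0.2,0.2],"translation":[[-4.4,-10.9,0.1],[-6.5,-22.5,0.1],[-6.4,-34.3,0.2],[-4,-45.8,0.25],[0.6,-56.6,0.3],[7.3,-66.3,0.4],[15.7,-74.6,0.4],[25.5,-81,0.5]],"twist":[[0,0,0],[0,0,0],[0,0,0],[0,0,0],[0,0,0],[0,0,0],[0,0,0],[0,0,0]]}' 30
```

```text
t: 5.95
ee_pos: [523.6, 200.6, 189.8]
eef_rot: [0.0, 0.707, 0.707, -0.0]
ft_force: [0.8, -3.7, 3.7]
gripper_width: 23.1
```

```bash
python3 -m creep '{"fingers":[0.2,0.2,0.2,0.2,0.2,0.2,0.2,0.2],"translation":[[10.9,-4.4,0.1],[22.5,-6.5,0.1],[34.3,-6.4,0.2],[45.8,-4,0.25],[45.8,-4,0.25],[45.8,-4,0.25],[45.8,-4,0.25],[45.8,-4,0.25]],"twist":[[0,0,0],[0,0,0],[0,0,0],[0,0,0],[0,0,0],[0,0,0],[0,0,0],[0,0,0]]}' 30
python3 - <<'E'
from h import *
import time
p,d=env.camera("top");cv2.imwrite("pics/t2.png",cv2.resize(p[135:245,170:290,::-1],None,fx=5,fy=5,interpolation=cv2.INTER_CUBIC))
s=env.get_state();print(s["ee_pos"],s["ft_force"])
E
```

```text
t: 6.95
ee_pos: [519.9, 247.1, 189.4]
eef_rot: [-0.001, 0.707, 0.707, 0.0]
ft_force: [-1.3, -0.4, 5.1]
gripper_width: 22.6
[519.90312683 247.15057897 189.35165072] [-0.89910846 -0.46520603  6.73298808]
```

View pics/t2.png

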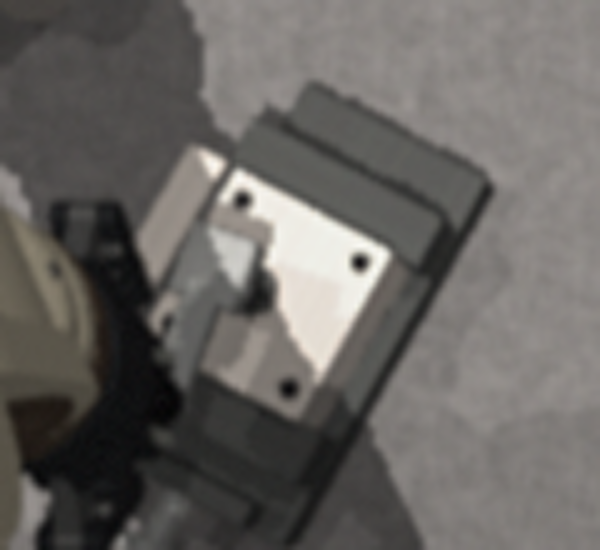

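The half turn is confirmed: the arm now points to crop (170,380), opposite its start, and the grip moved 121 mm (120 expected). Now back a quarter turn, then a pause.

```bash
python3 -m creep '{"fingers":[0.2,0.2,0.2,0.2,0.2,0.2,0.2,0.2],"translation":[[-11.5,-2.4,-0.1],[-23.3,-2.5,-0.1],[-34.9,-0.4,-0.2],[-45.8,4,-0.25],[-55.6,10.4,-0.3],[-64,18.7,-0.4],[-70.7,28.4,-0.45],[-75.3,39.2,-0.5]],"twist":[[0,0,0],[0,0,0],[0,0,0],[0,0,0],[0,0,0],[0,0,0],[0,0,0],[0,0,0]]}' 30
python3 -m creep '{"fingers":[0.2,0.2,0.2,0.2,0.2,0.2],"translation":[[0,0,0],[0,0,0],[0,0,0],[0,0,0],[0,0,0],[0,0,0]],"twist":[[0,0,0],[0,0,0],[0,0,0],[0,0,0],[0,0,0],[0,0,0]]}' 30
python3 arc.py -197.5 90
```

```text
t: 8.0
ee_pos: [558.7, 170.9, 190.0]
eef_rot: [-0.001, 0.707, 0.707, -0.001]
ft_force: [-5.0, -4.0, 6.7]
gripper_width: 23.1
t: 8.75
ee_pos: [559.2, 170.9, 190.0]
eef_rot: [-0.0, 0.707, 0.707, -0.0]
ft_force: [-2.5, -4.6, 7.4]
gripper_width: 23.1
[[np.float64(10.8), np.float64(4.6), np.float64(0.06)], [np.float64(20.5), np.float64(11.3), np.float64(0.13)], [np.float64(28.8), np.float64(19.7), np.float64(0.19)], [np.float64(35.2), np.float64(29.5), np.float64(0.25)], [np.float64(39.6), np.float64(40.4), np.float64(0.31)], [np.float64(41.7), np.float64(52.0), np.float64(0.38)], [np.float64(41.6), np.float64(63.8), np.float64(0.44)], [np.float64(39.2), np.float64(75.3), np.float64(0.5)]]
```

```bash
python3 -m creep '{"fingers":[0.2,0.2,0.2,0.2,0.2,0.2,0.2,0.2],"translation":[[4.6,-10.8,0],[11.3,-20.5,0.1],[19.7,-28.8,0.15],[29.5,-35.2,0.2],[40.4,-39.6,0.3],[52,-41.7,0.3],[63.8,-41.6,0.4],[75.3,-39.2,0.4]],"twist":[[0,0,0],[0,0,0],[0,0,0],[0,0,0],[0,0,0],[0,0,0],[0,0,0],[0,0,0]]}' 30
python3 -m creep '{"fingers":[0.2,0.2,0.2,0.2,0.2,0.2,0.2,0.2],"translation":[[10.8,4.6,0],[20.5,11.3,0.1],[28.8,19.7,0.15],[35.2,29.5,0.2],[39.6,40.4,0.3],[41.7,52,0.3],[41.6,63.8,0.4],[39.2,75.3,0.4]],"twist":[[0,0,0],[0,0,0],[0,0,0],[0,0,0],[0,0,0],[0,0,0],[0,0,0],[0,0,0]]}' 30
python3 -m creep '{"fingers":[0.2,0.2,0.2,0.2,0.2,0.2],"translation":[[0,0,0],[0,0,0],[0,0,0],[0,0,0],[0,0,0],[0,0,0]],"twist":[[0,0,0],[0,0,0],[0,0,0],[0,0,0],[0,0,0],[0,0,0]]}' 30
```

```text
t: 9.75
ee_pos: [519.6, 246.8, 189.4]
eef_rot: [-0.0, 0.707, 0.707, -0.001]
ft_force: [-0.4, -4.5, 4.8]
gripper_width: 22.9
t: 10.75
ee_pos: [596.4, 285.4, 188.7]
eef_rot: [-0.0, 0.707, 0.707, -0.0]
ft_force: [-4.0, 0.2, 2.2]
gripper_width: 23.3
t: 11.5
ee_pos: [596.0, 285.1, 189.0]
eef_rot: [0.0, 0.707, 0.707, 0.0]
ft_force: [3.4, 0.0, 2.1]
gripper_width: 23.3
```

The final angle is about 270° net. Now I'll release and retreat upward.

```bash
python3 -m creep '{"fingers":[0.4,0.7,1,1,1,1,1,1],"translation":[[0,0,0],[0,0,0],[0,0,0],[0,0,0],[0,0,0],[0,0,0],[0,0,0],[0,0,0]],"twist":[[0,0,0],[0,0,0],[0,0,0],[0,0,0],[0,0,0],[0,0,0],[0,0,0],[0,0,0]]}' 30
python3 -m creep '{"fingers":[1,1,1,1,1,1,1,1],"translation":[[0,0,-15],[0,0,-40],[0,0,-75],[0,0,-110],[-20,0,-110],[-40,0,-110],[-40,0,-110],[-40,0,-110]],"twist":[[0,0,0],[0,0,0],[0,0,0],[0,0,0],[0,0,0],[0,0,0],[0,0,0],[0,0,0]]}' 30
python3 - <<'E'
from h import *
from scipy.spatial.transform import Rotation as R
k=env.get_calibration("wrist")
s=env.get_state();w,x,y,z=s["eef_rot"];T=np.eye(4);T[:3,:3]=R.from_quat([x,y,z,w]).as_matrix();T[:3,3]=s["ee_pos"]
p,d=env.camera("wrist");M=np.linalg.inv(T@k["tool_from_camera"]);c=dict(k,R=M[:3,:3],t=M[:3,3]);W=cloud(c,d)
near=np.hypot(W[...,0]-577,W[...,1]-228)<80
g=near&(W[...,2]>209)&(W[...,2]<220);G=np.array(cv2.minEnclosingCircle(W[g][:,:2].astype(np.float32))[0])
print(s["ee_pos"],s["ft_force"],G,np.median(W[g],0),"angle about (577.5,228)",np.degrees(np.arctan2(G[1]-228,G[0]-577.5)),np.hypot(*(G-[577.5,228])))
t,_=env.camera("top");cv2.imwrite("pics/f.png",np.vstack([p[:300],t[100:300]])[:,:,::-1])
E
```

```text
t: 12.5
ee_pos: [595.8, 285.2, 189.0]
eef_rot: [-0.0, 0.707, 0.707, -0.0]
ft_force: [0.1, -0.8, -0.5]
gripper_width: 85.6
t: 13.5
ee_pos: [595.6, 244.8, 298.4]
eef_rot: [-0.0, 0.707, 0.707, -0.0]
ft_force: [0.0, 0.1, 0.0]
gripper_width: 85.7
[595.60626861 244.77245196 298.37134016] [0.01392971 0.06709491 0.03521274] [597.19146729 284.31283569] [597.1773758  285.33539269 214.57603768] angle about (577.5,228) 70.72629379744107 59.65642754699336
```

View pics/f.png

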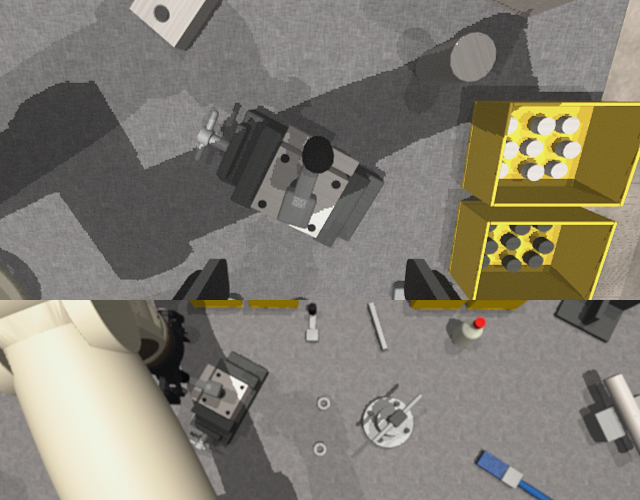

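The wrist view shows the grip at (318,153) and the hub at (297,203). The angle is 70.7°, against an ideal 72.5°, so the net turn is about 272°. The reamer at top-view (390,218) looks unmoved and the gripper is clear, so I'm handing in.

```bash
python3 -c "
from cell import env
print(env.sign_off())"
```

```text
the job is handed in; nothing more can be done
None
```

I gripped the tap's crank and turned it clockwise half a turn, back a quarter turn, then clockwise another half turn. I paused at each turning point, then let go and lifted clear. The job was handed in at about 14 s of robot time.

- **Final angle:** the wrist camera puts the crank about 272° further on than at the start, and the arm's own position reading gave about 271°. The target was 270°, and my angle measurements are good to a degree or two.
- **Turning points:** the grip's position at the first two turning points agreed with half a turn and a quarter turn back to within about 1–2 mm.
- **Forces:** the readings stayed under about 9 N throughout, and were about zero after letting go.
- **Reamer:** it looks unmoved in the top view. I checked this only by eye.
- **Disagreement:** the cameras differed by about 3–4 mm on where the grip stood at the start. I trusted the wrist camera, and the low forces around the circle support that.

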